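# Proof-pull the hanging stud of a carved panel with a spring balance

## Robot

A 6-joint arm with a two-finger parallel gripper is mounted at the origin on a cart in front of the work surface, level with it; the furniture and walls round the work are solid. World frame = base frame: x ahead of the robot, y to its left, z up, the work surface at z = 0. Lengths are in m, angles in rad, forces in N, time in s.
With the tool pointing down it reaches from about 0.375 to 0.9 m from the base axis. Payload 3.1 kg.
Tool frame: the origin (TCP) lies at the very end of the fingers, on their centre line; the grasp point (between the pads) lies 19 mm behind it (manip.tcp_to_grasp is the z of the grasp point in the tool frame, in m); z points along the fingers, y is the line along which they close (so a half turn about z gives the same grasp; the last joint's range is limited). The gripper opens to 87 mm and grips with 3 to 60 N. Pads are 19 mm wide; open, the fingers measure 117 mm over their backs; the gripper's body (75 mm by 190 mm) begins 51 mm behind the grasp point.
Start: joints at [-1.351, 0.527, 1.433, -0, 1.181, -0.178], TCP at [0.242, -0.576, 0.189] pointing down, gripper open.
Joint ranges: [-3.08, 3.08], [-0.75, 2.2], [0.22, 2.44], [-1.43, 4.57], [0, 2.65], [-2.85, 2.85]. Speed limits (rad/s): [2.79, 2.79, 3.14, 3.14, 3.14, 3.14].

## Interface

Orientations are given as a unit quaternion [x, y, z, w].
In Python, from bench import observe, eyes, manip gives the robot as it stands. The module is installed in compiled form; this text tells all that it offers.
- The arm moves only by the shell command python3 -m pendant 'ROWS'. ROWS is JSON, one flat list of numbers, 5 for each row, row after row: the opening in per cent of the stroke, from 0 (shut) to 100 (fully open), then the shift along the world's x, y, z in units of 25 mm (1.0 is 25 mm), then the turn about the world's z in units of 5 degrees (1.0 is 5 degrees). A call has 1 to 5 rows; each row is the pose to reach, as a shift and turn from the pose commanded when the call began; what a row does not reach only later rows make up. A row lasts 1/12 s, in which the tool goes at most 41.7 mm and 7.16 degrees, less where a joint would pass 70% of its speed; a pose out of reach is approached as far as the arm can. A call with a gripper value outside its range is refused whole. The fingers move at their own pace and stop on an object; the grip force is fixed at half the most. Time passes only in rows, so rows that repeat a pose let the fingers close. It gives the time, the measured TCP pose, the force, the opening and the grip force at its end, in the units of the state.
- observe(): the state, without advancing time (a new reading comes with each control period).
- eyes.camera(name): name is "scene" or "top"; returns (picture, depth): 400x640x3 uint8, red, green, blue; 400x640 float32, m along the optical axis (not along the pixel's ray), 0 where there is no reading.
- eyes.calibration(name): a dict with "fx", "fy", "cx", "cy" (pixels), "world_from_camera" (4x4, takes a point from camera to world coordinates). Camera axes: x right, y down, z forward; pixel columns grow to the right and rows downward; lengths in m; the calibration is good to about 2 mm. A picture is of the moment at which its call begins. calibration takes no time and is no camera call.
- manip.job_done(): hands the job in; it is judged then, once.
The state is a dict: "clock": time; "qpos": joint angles; "dq": joint speeds; "joint_efforts": joint torques, N m; "tool_pos": TCP position; "ee_rot": TCP orientation; "contact_force": force on the tool from outside, world axes, zero at the start; "torque": the same for the moment, N m; "width": finger opening in m; "grasp_force": force on a finger pad.
Only numpy, scipy, OpenCV 4.12 (cv2) and the standard library are available. Lean on these libraries where they do the work, as an engineer would, in place of code of your own. Each camera call takes 0.05 s, during which the arm holds its last target. There are 200 camera calls.

## Task

The carved panel lies face down under two wooden hold-downs, and the hanging stud in its back must be proof-pulled before it goes on the wall: pick up the spring balance by its square tube, put the ring at the end of its sprung rod down over the stud, and feel the ring come up against it. Then draw the balance, level and square to the panel edge nearest the stud, straight out over that edge until the broad black ring mark on the rod has just come wholly out of the tube's mouth; do not overload the stud by pulling well past the mark. Finish while still holding the balance there against its spring, clear of the bench, with the other things on the bench left where they lie.

Things in the scene. Friction and masses are not known exactly. Their poses are not given: they have to be found in the camera images.
- balance: Spring balance, 249 mm long, about 0.3 kg: square aluminium tube 26 x 26 x 112 mm with black end plugs, wooden handle (72 mm, 25 mm thick) behind, steel rod with end ring in front. Lies on the bench. Origin: centre of the tube's underside; x along the tube towards the ring, z up. Axis 13 mm above the underside. Grip it firmly across y at the tube's middle
- rod (a joint): How far the 9 mm rod is drawn out of the tube, m: 0 fully in (start), 0.065 end stop. Spring: 2 N at 0, plus 0.2 N per mm. Hair lines reach the mouth at 0.010, 0.020, 0.030. The broad black ring mark (5 mm wide, hidden in the tube at first) shows its front at 0.040 and is wholly out at 0.045, about 11 N. 0.041 to 0.051 is on the mark; past 0.056 is an overload
- end_ring (a point): Centre of the flat steel ring at the end of the rod: 30 mm inside, 42 mm outside, made of 6 mm round wire, lying in the balance's x-y plane on its axis, 100 mm ahead of the balance's origin with the rod in (44 mm ahead of the tube's mouth). It moves out with the rod
- tube_mouth (a point): Centre of the tube's front face, where the rod comes out; a thin brass bush round the rod
- handle_end (a point): Rear end of the wooden handle, on the axis, 128 mm behind the balance's origin
- panel: Wooden panel 150 x 180 x 24 mm lying back side up, fixed to the bench by two dark wooden hold-downs (up to 42 mm high) at its y sides. Origin: centre of its underside; its back is 24 mm up. x points to the panel's top edge, 75 mm from the origin: the edge nearest the stud, the one to pull over. z up
- stud (a point): Middle of the upright hanging stud, 40 mm from the panel's origin along the panel's x (35 mm from the top edge), 13.5 mm above its back. Steel shank 8 mm thick on a 15 mm collar 3.5 mm high and a brass plate; round head 13.6 mm wide from 24 to 28 mm above the back. Ring pulled up against the shank: its centre is 11 mm from the stud's axis
- wax_tin: Round wax tin with a red lid, 71 mm across, 29 mm high; to be left alone. The origin is the centre of its underside
- wood_wedge: Wooden wedge, 120 x 30 x 35 mm; to be left alone. The origin is the centre of its underside
- wood_block: Pale wooden block, 70 x 45 x 32 mm; to be left alone. The origin is the centre of its underside

How it is judged:
By the outcome, as a careful person would: the job done as asked, in the order asked, and still so for the second after the job is handed in, while the arm keeps its last pose, push and grip.
It also fails if it takes over 45 s, if anything falls off the work surface, if the arm or the gripper's body presses on something with over 40 N, if the wrist force passes 120 N, or if a joint passes its speed limit or range.

## Working session

There is one attempt and no reset: what is moved stays moved. The work goes in short steps, Python scripts to look and compute and a shell command to move; the robot and the scene stay as the last step left them, time stands still between calls to the robot, and variables do not carry over. Pictures are saved under pics/ and viewed, at most 10 in all, crops included, and the job is handed in when it is done.

```bash
mkdir -p pics; cat > h.py <<'E'
import numpy as np, cv2
from bench import observe, eyes, manip
def grab(n,f=None):
    p,d=eyes.camera(n)
    if f: cv2.imwrite('pics/'+f,p[:,:,::-1])
    np.savez('pics/'+n+'.npz',p=p,d=d)
    return p,d
def ray(n,u,v):
    c=eyes.calibration(n);T=np.array(c["world_from_camera"])
    r=T[:3,:3]@np.array([(u-c["cx"])/c["fx"],(v-c["cy"])/c["fy"],1.])
    return T[:3,3],r
def onz(n,u,v,z):
    o,r=ray(n,u,v); return o+r*(z-o[2])/r[2]
def dep(n,u,v,d):
    o,r=ray(n,u,v); return o+r*d
def cloud(n,d):
    c=eyes.calibration(n);T=np.array(c["world_from_camera"])
    v,u=np.mgrid[:d.shape[0],:d.shape[1]]
    P=np.stack([(u-c["cx"])/c["fx"]*d,(v-c["cy"])/c["fy"]*d,d],-1)
    return P@T[:3,:3].T+T[:3,3]
def tri(a,b):
    o1,r1=ray(*a);o2,r2=ray(*b)
    s=np.linalg.lstsq(np.stack([r1,-r2],1),o2-o1,rcond=None)[0]
    p,q=o1+s[0]*r1,o2+s[1]*r2
    return (p+q)/2,np.linalg.norm(p-q)
E
python3 - <<'E'
from h import *
for n in("scene","top"):
    grab(n,n+'0.png'); c=eyes.calibration(n); print(n,c["fx"],np.round(c["world_from_camera"],3).tolist())
s=observe();print(s)
E
```

```text
scene 513.065134402444 [[0.71, -0.31, 0.633, -0.266], [-0.704, -0.281, 0.652, -0.94], [-0.024, -0.908, -0.418, 0.588], [0.0, 0.0, 0.0, 1.0]]
top 366.6931512445783 [[-0.001, -0.993, 0.116, 0.406], [-1.0, 0.001, 0.001, -0.136], [-0.002, -0.116, -0.993, 1.004], [0.0, 0.0, 0.0, 1.0]]
{'clock': 0.1, 'qpos': array([-1.35148421e+00,  5.28399722e-01,  1.43375626e+00,  8.37145327e-06,
        1.18139370e+00, -1.78506546e-01]), 'dq': array([ 0.00086855, -0.00298914, -0.0027565 ,  0.00016526,  0.00016058,
        0.00198407]), 'joint_efforts': array([-7.31902164e-04, -4.40985954e+01, -1.77150589e+01,  6.35531824e-02,
        5.34087466e-02, -3.98706118e-05]), 'tool_pos': array([ 0.24199824, -0.57547394,  0.18785895]), 'ee_rot': array([ 9.80282523e-01,  1.97598628e-01, -1.60930153e-05, -9.78389034e-04]), 'contact_force': array([-0.5713738 , -0.76542693, -0.2424087 ]), 'torque': array([0.04950358, 0.02001999, 0.01599663]), 'grasp_force': 0.0, 'width': 0.08713179172878512}
```

View pics/top0.png

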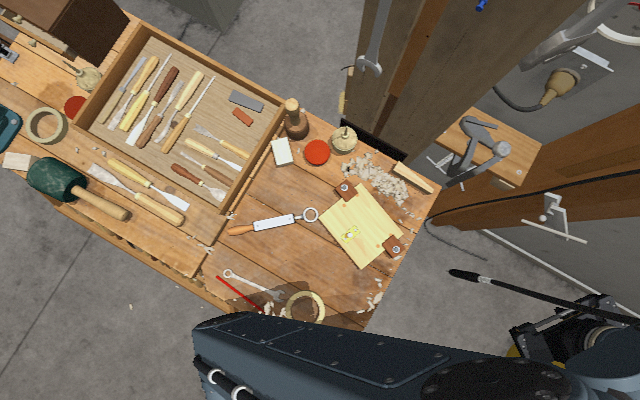

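View pics/scene0.png

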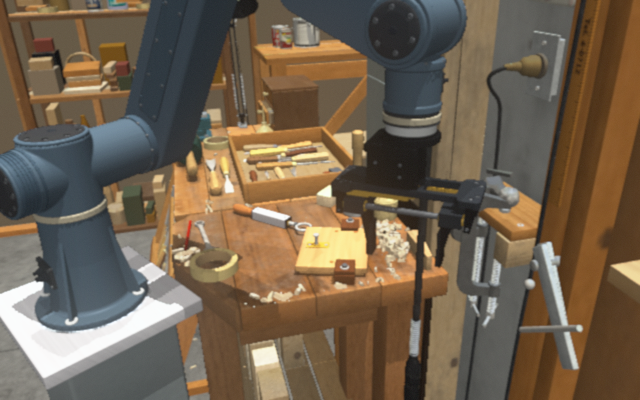

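The top view shows the balance at about (270,222) with its ring at (310,214), the panel at about (362,227) and the stud near (350,233) by the lower-left edge. In the scene view the stud is at about (316,238). I'll enlarge both.

```bash
python3 - <<'E'
from h import *
a=np.load('pics/top.npz')['p'][170:280,215:415,::-1]
b=np.load('pics/scene.npz')['p'][190:290,225:425,::-1]
cv2.imwrite('pics/c1.png',np.vstack([cv2.resize(x,None,fx=4,fy=4,interpolation=cv2.INTER_CUBIC) for x in (a,)]))
cv2.imwrite('pics/c2.png',cv2.resize(b,None,fx=4,fy=4,interpolation=cv2.INTER_CUBIC))
E
```

```text
(no output)
```

View pics/c1.png

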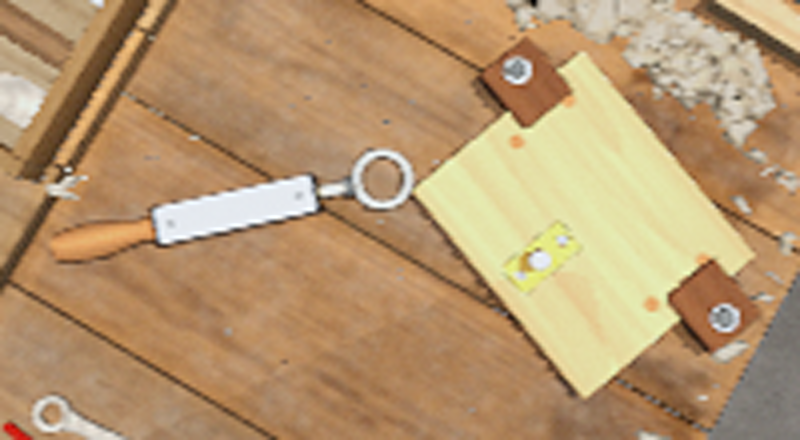

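View pics/c2.png

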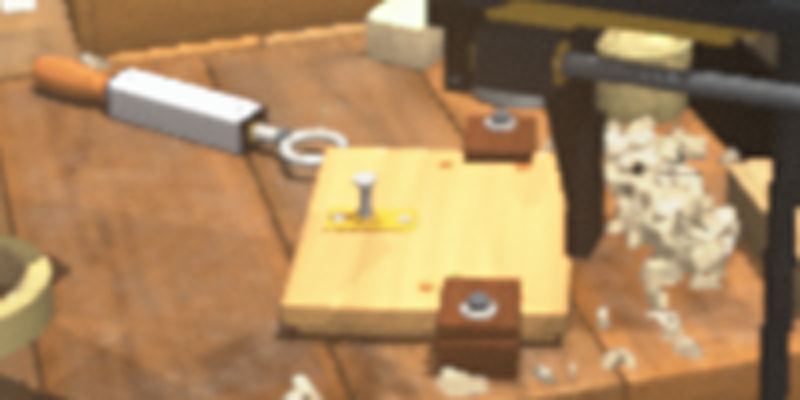

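The top crop shows the panel's stud-side edge from (415,188) to (585,397), the stud head at (540,260), the tube from (155,225) to (314,192), and the ring at (382,179). The scene crop shows the stud head at (364,178) and the ring at (313,152).

```bash
python3 - <<'E'
from h import *
z=np.load('pics/top.npz');p,d=z['p'],z['d'];ds=np.load('pics/scene.npz')['d']
T=lambda x,y:("top",x/4+215-.375,y/4+170-.375); S=lambda x,y:("scene",x/4+225-.375,y/4+190-.375)
r=lambda a:np.round(np.array(a)*1000,1)
print('stud head tri',tri(T(540,260),S(364,178)),'ring tri',tri(T(382,179),S(313,152)))
print('panel cornerA tri',tri(T(415,188),S(322,150)),'B',tri(T(585,397),S(283,305)))
print('tube front top R', tri(T(318,208),S(243,125)),'front top L',tri(T(310,176),S(267,103)))
# panel fit
hsv=cv2.cvtColor(p,cv2.COLOR_RGB2HSV)
m=cv2.inRange(hsv,(18,60,150),(36,160,255));m[:,:318]=0;m[:180]=0;m[:,405:]=0;m[275:]=0
m=cv2.morphologyEx(m,cv2.MORPH_CLOSE,np.ones((9,9)))
c=max(cv2.findContours(m,0,2)[0],key=cv2.contourArea);print(cv2.minAreaRect(c))
for x,y in [(415,188),(585,397),(755,258),(583,53)]: print('corner',r(onz(*T(x,y),.024)))
A=onz(*T(415,188),.024);B=onz(*T(585,397),.024);C=onz(*T(755,258),.024);D=onz(*T(583,53),.024)
for n,e in (('AB',B-A),('DC',C-D),('AD',D-A),('BC',C-B)):print(n,np.linalg.norm(e)*1e3,np.degrees(np.arctan2(e[1],e[0])))
# tube
m=cv2.inRange(hsv,(0,0,150),(180,60,255));m[:,:248]=0;m[:,297:]=0;m[:205]=0;m[235:]=0
c=max(cv2.findContours(m,0,2)[0],key=cv2.contourArea);q=cv2.boxPoints(cv2.minAreaRect(c));w=np.array([onz("top",u,v,.026) for u,v in q]);print('tube',r(w),r(w.mean(0)))
m=cv2.inRange(hsv,(0,0,130),(180,60,255));m[:,:302]=0;m[:,320:]=0;m[:205]=0;m[224:]=0
c=max(cv2.findContours(m,0,2)[0],key=cv2.contourArea);(u,v),R=cv2.minEnclosingCircle(c);print('ring',u,v,R,r(onz("top",u,v,.013)))
print('stud',r(onz(*T(540,260),.052)))
P=cloud("top",d)
for n,x,y in (('tube',235,210),('panel',600,200),('bench',300,300),('stud',540,260)):
  k=T(x,y);print(n,r(P[round(k[2]),round(k[1])]))
E
```

```text
stud head tri (array([ 0.42491465, -0.20282245,  0.05170523]), np.float64(0.0014081401499009205)) ring tri (array([ 0.48040054, -0.09885041,  0.0106254 ]), np.float64(0.00201195908864867))
panel cornerA tri (array([ 0.47177779, -0.12004673,  0.02288683]), np.float64(0.006257081223739786)) B (array([ 0.33535713, -0.23349092,  0.02240795]), np.float64(0.002017635113427911))
tube front top R (array([ 0.46039062, -0.05674574,  0.02229368]), np.float64(0.001297341033894323)) front top L (array([ 0.48246978, -0.05258979,  0.02807097]), np.float64(0.0014670389837669747))
((367.3958740234375, 219.9092559814453), (68.11149597167969, 73.83285522460938), 50.52753829956055)
corner [ 474.1 -122.1   24. ]
corner [ 336.2 -234.    24. ]
corner [ 427.2 -348.2   24. ]
corner [ 565.3 -235.7   24. ]
AB 177.5396069837637 -140.9332046000621
DC 178.21441552945748 -140.8291688091923
AD 145.68181067309257 -51.21857084972594
BC 146.01031235383334 -51.482621809425645
tube [[461.4  53.9  26. ]
 [483.9 -51.4  26. ]
 [458.9 -56.9  26. ]
 [436.5  48.1  26. ]] [460.2  -1.6  26. ]
ring 310.0 214.5 8.139510154724121 [480.6 -99.3  13. ]
stud [ 425.4 -203.3   52. ]
tube [459.8  -1.1  26. ]
panel [ 465.  -246.9   22.2]
bench [398.6 -44.5  -2.1]
stud [ 424.5 -204.2   52.1]
```

```bash
python3 -m pendant '[100,1.2,6.6,0,7, 100,1.2,6.6,0,7, 100,1.2,6.6,0,7, 100,1.2,6.6,0,7, 100,1.2,6.6,0,7]'; python3 -c "
from h import *;s=observe();print(s['qpos'])"
python3 -m pendant '[100,1.2,6.6,0,7, 100,1.2,6.6,0,7, 100,1.2,6.6,0,7, 100,1.2,6.6,0,7, 100,1.2,6.6,0,7]'; python3 -c "
from h import *;s=observe();print(s['qpos'])"
python3 -m pendant '[100,1.2,6.6,0,7, 100,1.2,6.6,0,7, 100,1.2,6.6,0,7, 100,1.2,6.6,0,7, 100,1.2,6.6,0,7]'; python3 -c "
from h import *;s=observe();print(s['qpos'])"
```

```text
clock: 0.52
tool_pos: [0.2714, -0.4001, 0.1873]
ee_rot: [0.873, 0.487, 0.002, -0.006]
contact_force: [-0.2, 0.8, 0.1]
width: 0.0867
grasp_force: 0.0
[-1.20760005  0.34571103  1.77107464  0.00189807  1.03765762 -0.65564557]
clock: 0.93
tool_pos: [0.3, -0.2367, 0.1877]
ee_rot: [0.686, 0.728, 0.002, -0.005]
contact_force: [-0.7, 0.5, 0.0]
width: 0.0872
grasp_force: 0.0
[-0.96440382  0.20472504  1.9961096   0.00226743  0.9506842  -1.02461996]
clock: 1.35
tool_pos: [0.33, -0.0733, 0.1882]
ee_rot: [0.433, 0.901, 0.002, -0.003]
contact_force: [-0.5, -0.2, -1.0]
width: 0.0869
grasp_force: 0.0
[-0.55573586  0.13644321  2.09006299  0.00312106  0.92046692 -1.23188403]
```

```bash
python3 -m pendant '[40,0,-0.3,-2,0, 40,0,-0.3,-3.5,0, 40,0,-0.3,-5,0, 40,0,-0.3,-5,0, 40,0,-0.3,-5,0]'; python3 -c "
from h import *;s=observe();print(s['qpos'])"
```

```text
clock: 1.77
tool_pos: [0.3298, -0.0871, 0.0616]
ee_rot: [0.44, 0.898, 0.001, -0.005]
contact_force: [-0.6, 0.1, -0.0]
width: 0.0618
grasp_force: 0.0
[-5.89759329e-01  4.52755275e-01  2.23561756e+00  3.54068780e-05
  4.63952174e-01 -1.24920003e+00]
```

```bash
python3 -m pendant '[100,1.2,0.8,0.8,-1.3, 100,2.5,1.6,1.2,-2.6, 100,3.8,2.5,1.2,-3.9, 100,5.2,3.48,1.2,-5.16, 100,5.2,3.48,1.2,-5.16]'; python3 -m pendant '[100,0,0,0,0, 100,0,0,0,0]'; python3 - <<'E'
from h import *
s=observe();print(s['tool_pos'],s['ee_rot'],2*np.degrees(np.arctan2(s['ee_rot'][1],s['ee_rot'][0])),s['contact_force'])
p,d=grab("scene");cv2.imwrite('pics/s1.png',cv2.resize(p[150:290,200:400,::-1],None,fx=4,fy=4,interpolation=cv2.INTER_CUBIC))
E
```

```text
clock: 2.18
tool_pos: [0.4686, -0.0007, 0.1004]
ee_rot: [0.631, 0.776, 0.004, 0.007]
contact_force: [1.5, -0.5, 0.3]
width: 0.0841
grasp_force: 0.0
clock: 2.35
tool_pos: [0.4639, -0.0015, 0.0983]
ee_rot: [0.628, 0.778, 0.002, 0.004]
contact_force: [-0.3, 0.1, 0.6]
width: 0.0864
grasp_force: 0.0
[ 0.46389435 -0.00153629  0.09826245] [0.62822301 0.77802343 0.00152169 0.0036169 ] 102.1610062561531 [-0.29581294  0.11511251  0.56567424]
```

View pics/s1.png

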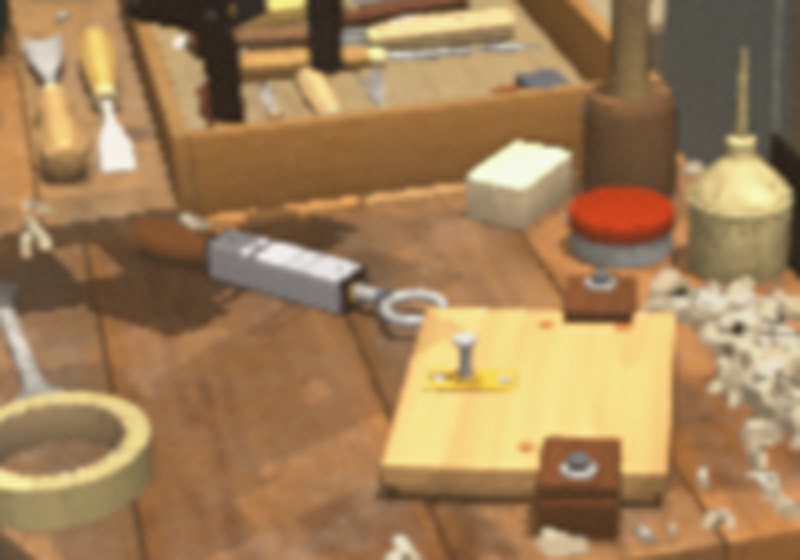

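The scene is clear: tape at (75,455), and the balance and stud visible with the gripper directly above the tube. I'm descending.

```bash
python3 -m pendant '[100,-0.1,0,-1.2,0, 100,-0.1,0,-2.4,0, 100,-0.1,0,-3.0,0, 100,-0.1,0,-3.2,0, 100,-0.1,0,-3.2,0]';  python3 -m pendant '[100,0,0,0,0, 100,0,0,0,0, 100,0,0,0,0]'
```

```text
clock: 2.82
tool_pos: [0.458, -0.0023, 0.0141]
ee_rot: [0.63, 0.777, -0.001, -0.001]
contact_force: [-0.2, -0.5, 0.3]
width: 0.0868
grasp_force: 0.0
clock: 3.07
tool_pos: [0.4604, -0.0021, 0.0151]
ee_rot: [0.629, 0.777, 0.001, 0.001]
contact_force: [-0.2, 0.7, -0.6]
width: 0.0873
grasp_force: 0.0
```

Centred at x = 460, so I'll go down 12 mm more and close.

```bash
python3 -m pendant '[100,0,0,-0.3,0, 100,0,0,-0.48,0, 100,0,0,-0.48,0, 40,0,0,-0.48,0, 15,0,0,-0.48,0]';  python3 -m pendant '[0,0,0,0,0, 0,0,0,0,0, 0,0,0,0,0, 0,0,0,0,0, 0,0,0,0,0]'
```

```text
clock: 3.48
tool_pos: [0.4595, -0.0016, 0.0015]
ee_rot: [0.629, 0.777, -0.0, -0.0]
contact_force: [0.4, 0.3, 0.6]
width: 0.0798
grasp_force: 0.0
clock: 3.9
tool_pos: [0.4597, -0.0017, 0.0018]
ee_rot: [0.629, 0.777, 0.0, 0.0]
contact_force: [0.3, -0.8, 0.6]
width: 0.0484
grasp_force: 0.0
```

```bash
python3 -m pendant '[0,0,0,0,0, 0,0,0,0,0, 0,0,0,0,0, 0,0,0,0,0, 0,0,0,0,0]';  python3 -m pendant '[0,0,0,0,0, 0,0,0,0,0, 0,0,0,0,0]'
```

```text
clock: 4.32
tool_pos: [0.4597, -0.0017, 0.0017]
ee_rot: [0.629, 0.777, 0.0, -0.0]
contact_force: [0.4, -0.6, 0.8]
width: 0.0153
grasp_force: 0.0
clock: 4.57
tool_pos: [0.4597, -0.0017, 0.0017]
ee_rot: [0.629, 0.777, 0.0, 0.0]
contact_force: [0.3, 0.5, -0.5]
width: 0.0016
grasp_force: 0.0
```

```bash
python3 - <<'E'
from h import *
p,d=grab("scene");q,e=grab("top")
a=cv2.resize(p[180:280,215:365,::-1],None,fx=4,fy=4,interpolation=cv2.INTER_CUBIC)
b=cv2.resize(q[170:220+20,200:350,::-1],None,fx=4,fy=4,interpolation=cv2.INTER_CUBIC)
cv2.imwrite('pics/s2.png',np.vstack([a,b])[:600])
E
```

```text
(no output)
```

View pics/s2.png

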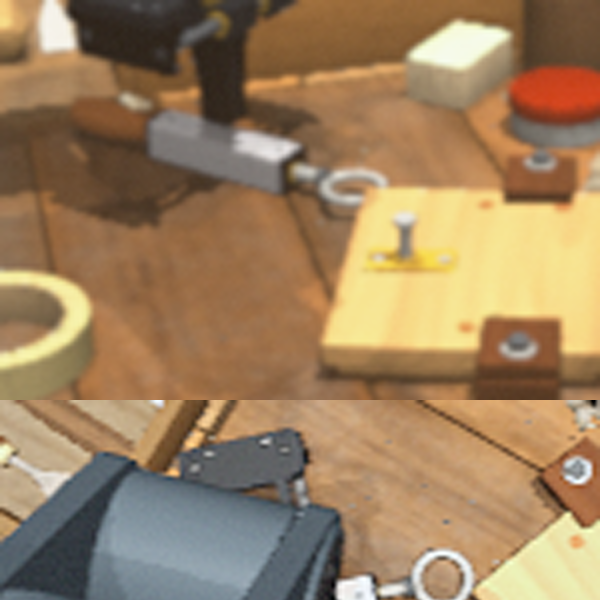

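```bash
python3 - <<'E'
from h import *
d=np.load('pics/scene.npz')['d'];P=cloud("scene",d)
r=lambda a:np.round(np.array(a)*1000,1)
# finger pixels crop(4x) offset(215,180)
for x,y in [(220,60),(220,80),(220,100),(205,115),(235,118)]:
    u,v=int(x/4+215),int(y/4+180);print((x,y),r(P[v,u]),r(onz("scene",u,v,.02)))
for x,y in [(220,140),(170,140),(280,155)]:
    u,v=int(x/4+215),int(y/4+180);print('tube',(x,y),r(P[v,u]))
print(observe()['tool_pos'],observe()['qpos'])
E
```

```text
(220, 60) [449.9 -15.1  83.5] [540.  101.4  20. ]
(220, 80) [447.7 -16.4  71. ] [518.2  74.9  20. ]
(220, 100) [451.  -10.7  54.5] [497.4  49.5  20. ]
(205, 115) [449.5   4.7  41.9] [478.2  42.6  20. ]
(235, 118) [461.4  -8.3  39.1] [486.7  24.1  20. ]
tube (220, 140) [448.3 -11.1  27.8]
tube (170, 140) [438.7  30.7  17.6]
tube (280, 155) [465.6 -48.6  25.6]
[ 0.4596222  -0.00165636  0.00174838] [-2.47509932e-01  6.57369813e-01  1.98651771e+00 -1.72307394e-05
  4.97742457e-01 -4.56829551e-01]
```

```bash
python3 - <<'E'
from h import *
z=np.load('pics/scene.npz');d=z['d'];p=z['p'];P=cloud("scene",d)
for v in range(186,222,2):
    print(v,' '.join('%d,%d,%d|%d'%(*np.round(P[v,u]*1000),p[v,u].mean()) for u in range(258,284,3)))
E
```

```text
186 387,-55,138|38 428,-11,113|47 431,-19,115|73 421,-44,124|103 432,-41,120|84 439,-43,119|48 450,-41,115|48 462,-37,110|90 569,81,44|97
188 382,-60,136|37 404,-43,124|87 412,-44,122|101 420,-45,120|67 432,-41,115|77 437,-45,115|46 473,-12,94|56 560,84,40|98 568,81,38|98
190 386,-55,128|38 398,-50,123|87 409,-46,119|54 444,-13,98|38 451,-15,97|42 466,-8,90|40 475,-9,87|65 563,89,31|97 569,83,31|96
192 385,-55,124|46 519,113,32|89 442,-2,90|36 445,-11,92|40 451,-14,91|37 462,-13,87|40 473,-11,83|70 560,85,27|95 569,83,25|92
194 383,-57,120|47 520,116,25|94 441,-2,85|40 445,-10,86|37 451,-14,86|39 464,-9,80|42 471,-13,79|69 562,88,20|90 569,84,19|89
196 383,-56,115|52 516,112,22|91 445,3,77|47 448,-5,79|38 449,-15,81|38 463,-11,75|42 470,-13,74|67 558,85,16|86 569,84,13|85
198 382,-57,110|55 519,116,13|89 444,2,72|55 449,-4,72|39 450,-14,75|37 465,-7,68|43 472,-10,66|64 557,84,11|83 570,86,6|82
200 509,117,10|84 515,111,10|83 520,104,11|66 446,-7,69|37 448,-16,71|37 465,-6,62|44 471,-11,62|88 559,86,3|144 568,85,0|143
202 509,118,4|97 517,115,2|104 520,105,4|113 447,-5,63|39 450,-13,6
[... 510 characters left out ...]
40|65 511,42,3|98 521,42,0|69 525,34,1|67
212 441,28,26|140 445,21,27|140 451,16,27|134 456,10,27|100 459,2,28|94 464,-4,29|103 471,-7,27|132 522,44,-7|105 516,24,1|69
214 441,29,20|122 442,17,24|127 444,7,26|125 447,-1,28|108 454,-4,27|105 459,-10,27|143 464,-16,27|211 469,-21,26|201 473,-29,28|172
216 439,28,16|122 442,18,18|120 445,10,19|121 448,1,21|122 446,-14,27|120 450,-21,28|152 455,-26,28|212 461,-31,27|215 467,-35,26|219
218 439,28,10|119 441,18,12|119 446,11,13|120 446,-1,17|121 448,-11,20|122 448,-22,23|134 454,-27,22|160 458,-35,24|205 459,-45,27|228
220 439,29,4|103 443,21,5|115 445,12,7|119 446,0,11|121 447,-11,14|118 450,-19,16|124 454,-26,17|124 454,-39,21|134 457,-47,23|162
```

```bash
python3 - <<'E'
from h import *
s1=cv2.imread('pics/s1.png')
for n,u,v in (('s1 near',255.5,180.5),('s1 far',281,167.5),('start',371,253.5)):
  for z in (.098,.135,.189,.225): print(n,z,np.round(onz("scene",u,v,z)*1000))
P,d=grab("top");Q=cloud("top",d)
k=(abs(Q[...,0]-.46)<.05)&(abs(Q[...,1])<.06);print(np.histogram(Q[k][:,2],bins=20))
s=observe();print(s['tool_pos'],s['width'],s['contact_force'])
E
```

```text
s1 near 0.098 [464.  59.  98.]
s1 near 0.135 [409. -17. 135.]
s1 near 0.189 [ 328. -127.  189.]
s1 near 0.225 [ 274. -201.  225.]
s1 far 0.098 [569.  82.  98.]
s1 far 0.135 [506.   5. 135.]
s1 far 0.189 [ 414. -108.  189.]
s1 far 0.225 [ 353. -183.  225.]
start 0.098 [ 382. -399.   98.]
start 0.135 [ 333. -440.  135.]
start 0.189 [ 261. -500.  189.]
start 0.225 [ 214. -539.  225.]
(array([   4,    0,    0,    0,    0,    0,    0,    0,    0,  359,   57,
         35,   23,   42, 2273, 1046,  474,  420,    0, 4071]), array([-0.66304531, -0.59074022, -0.51843514, -0.44613005, -0.37382496,
       -0.30151988, -0.22921479, -0.1569097 , -0.08460461, -0.01229953,
        0.06000556,  0.13231065,  0.20461573,  0.27692082,  0.34922591,
        0.421531  ,  0.49383608,  0.56614117,  0.63844626,  0.71075134,
        0.78305643]))
[ 0.45965258 -0.00166581  0.00173969] 0.0003597799626773895 [-0.49197579 -0.20294152 -1.01669863]
```

The measurements show the physical fingertips sit about 35 mm above the reported TCP. They closed above the tube without touching it. I'll trust the cameras, open the fingers, and go lower in stages while watching the force.

```bash
python3 -m pendant '[80,0,0,0,0, 80,0,0,0,0, 80,0,0,0,0, 80,0,0,0,0, 80,0,0,0,0]';python3 -m pendant '[80,0,0,0,0, 80,0,0,0,0, 80,0,0,0,0, 80,0,0,0,0, 80,0,0,0,0]'; python3 -m pendant '[80,0,0,-0.3,0, 80,0,0,-0.6,0, 80,0,0,-0.85,0, 80,0,0,-0.85,0, 80,0,0,-0.85,0]';python3 - <<'E'
from h import *
p,d=grab("scene");P=cloud("scene",d)
cv2.imwrite('pics/s3.png',cv2.resize(p[180:260,215:335,::-1],None,fx=6,fy=6,interpolation=cv2.INTER_CUBIC))
E
```

```text
clock: 5.13
tool_pos: [0.4596, -0.0017, 0.0017]
ee_rot: [0.629, 0.777, -0.0, -0.0]
contact_force: [-0.0, 0.6, -0.1]
width: 0.026
grasp_force: 0.0
clock: 5.55
tool_pos: [0.4596, -0.0017, 0.0018]
ee_rot: [0.629, 0.777, -0.0, -0.0]
contact_force: [-0.3, 0.8, -0.4]
width: 0.0593
grasp_force: 0.0
clock: 5.97
tool_pos: [0.459, -0.0015, -0.0203]
ee_rot: [0.629, 0.777, -0.0, -0.001]
contact_force: [-0.3, -1.1, 0.4]
width: 0.0695
grasp_force: 0.0
```

View pics/s3.png

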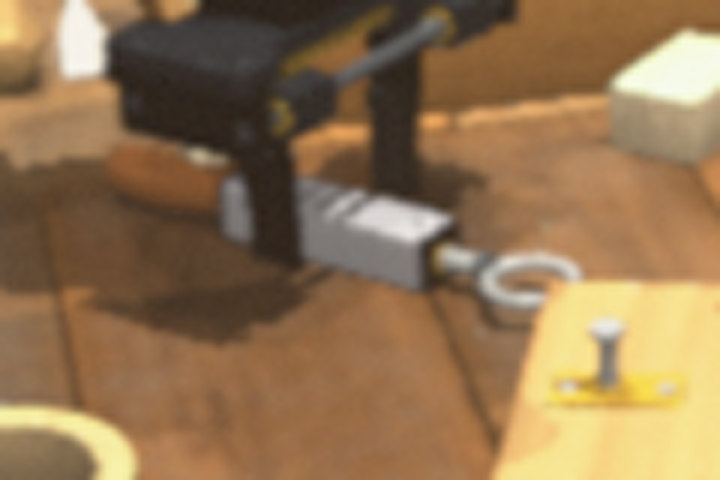

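The near finger, at (275,262), now straddles the tube. Its tip is still slightly above the bench.

```bash
python3 - <<'E'
from h import *
z=np.load('pics/scene.npz');d=z['d'];P=cloud("scene",d)
for v in range(212,230,1):
    print(v,' '.join('%d,%d,%d|%d'%(*np.round(P[v,u]*1000),z['p'][v,u].mean()) for u in (257,259,261,263,265)))
for v in range(204,218,1):
    print(v,' '.join('%d,%d,%d|%d'%(*np.round(P[v,u]*1000),z['p'][v,u].mean()) for u in (279,281,283)))
E
```

```text
212 413,-5,47|41 416,-10,48|37 415,-19,51|36 418,-24,51|44 451,12,28|98
213 412,-7,45|42 414,-13,46|39 412,-23,50|38 419,-22,47|44 449,10,26|97
214 414,-4,40|44 416,-9,41|38 417,-17,44|40 421,-19,43|43 446,6,26|107
215 414,-4,38|53 416,-9,39|36 415,-19,42|37 421,-19,40|43 427,-19,38|104
216 413,-5,36|53 415,-9,36|39 417,-15,38|37 419,-21,39|42 427,-18,35|97
217 416,0,30|56 416,-8,33|37 419,-13,33|40 419,-21,36|39 427,-18,32|93
218 416,0,28|59 417,-7,29|38 418,-14,31|39 419,-21,33|39 427,-18,29|95
219 416,1,24|57 415,-9,28|39 418,-13,29|37 418,-21,31|39 426,-19,27|89
220 415,-1,23|47 419,-4,22|39 417,-14,26|38 422,-16,25|39 427,-18,24|89
221 416,2,18|46 415,-8,22|38 420,-10,21|38 418,-21,25|40 425,-20,23|86
222 416,2,16|51 414,-9,20|43 415,-16,22|38 420,-18,21|39 425,-19,19|77
223 430,21,1|57 433,17,2|53 418,-12,17|45 420,-17,18|38 424,-20,17|61
224 424,14,3|68 428,10,3|62 434,11,0|56 424,-12,12|45 441,3,0|62
225 423,13,1|69 427,10,0|66 430,5,1|61 431,-2,3|57 434,-5,3|76
226 419,7,2|67 423,4,1|61 427,2,0|56 430,-2,1|67 432,-8,2|77
227 416,4,1|58 420,1,1|56 422,-4,1|56 425,-9,2|62 429,-12,1|68
228 411,-3,2|58 416,-4,1|55 421,-6,0|53 422,-13,1|55 424,-19,3|69
229 409,-5,1|56 412,-10,2|57 414,-15,2|58 419,-16,1|56 422,-21,2|68
204 498,11,35|44 496,1,38|45 500,-2,38|48
205 492,5,36|44 497,3,34|43 498,-4,36|47
206 493,7,32|44 495,0,34|45 496,-6,35|46
207 493,7,29|43 494,-1,31|45 498,-4,31|45
208 494,8,25|45 493,-2,29|45 499,-3,27|46
209 494,8,23|46 497,4,23|47 495,-7,27|43
210 492,6,21|43 494,0,22|44 500,0,20|42
211 496,11,15|46 495,2,19|43 496,-6,21|42
212 523,45,-8|87 497,4,14|56 496,-5,18|46
213 474,-16,26|159 512,23,0|113 517,21,-1|81
214 467,-24,28|201 473,-25,27|185 478,-26,25|152
215 465,-26,27|214 470,-29,26|210 472,-33,26|199
216 461,-30,27|215 466,-33,26|216 465,-42,29|212
217 457,-36,28|216 461,-39,27|222 463,-44,28|220
```

Tip height is about 15 mm. I'll go down about 12 mm in gentle steps and close.

```bash
python3 -m pendant '[80,0,0,-0.2,0, 80,0,0,-0.36,0, 80,0,0,-0.36,0]'; python3 -m pendant '[60,0,0,-0.1,0, 0,0,0,-0.1,0, 0,0,0,-0.1,0, 0,0,0,-0.1,0, 0,0,0,-0.1,0]';python3 -m pendant '[0,0,0,0,0, 0,0,0,0,0, 0,0,0,0,0, 0,0,0,0,0, 0,0,0,0,0]'
```

```text
clock: 6.27
tool_pos: [0.4594, -0.0016, -0.0291]
ee_rot: [0.629, 0.777, -0.0, -0.0]
contact_force: [-0.2, -0.1, 0.6]
width: 0.0696
grasp_force: 0.0
clock: 6.68
tool_pos: [0.4597, -0.0017, -0.0309]
ee_rot: [0.629, 0.777, 0.0, 0.0]
contact_force: [-0.0, -0.5, 0.8]
width: 0.0438
grasp_force: 0.0
clock: 7.1
tool_pos: [0.4594, -0.0016, -0.0309]
ee_rot: [0.629, 0.777, -0.0, -0.0]
contact_force: [-0.7, -0.4, 0.6]
width: 0.0259
grasp_force: 30.0
```

Gripped: width 25.9 mm, 30 N. Lifting, then carrying to the stud with a turn of +26.8°.

```bash
python3 -m pendant '[0,0,0,0.8,0, 0,0,0,1.6,0, 0,0,0,2.4,0, 0,0,0,2.4,0]'; python3 -m pendant '[0,-0.8,-1,0,1.1, 0,-1.6,-2,0,2.2, 0,-2.4,-3,0,3.3, 0,-3.2,-4,0,4.4, 0,-3.94,-4.86,0,5.36]';python3 -m pendant '[0,0,0,0,0, 0,0,0,0,0, 0,0,0,0,0, 0,0,0,0,0]'; python3 - <<'E'
from h import *
s=observe();print(s['tool_pos'],2*np.degrees(np.arctan2(s['ee_rot'][1],s['ee_rot'][0])))
p,d=grab("scene");q,e=grab("top")
a=cv2.resize(p[180:270,240:390,::-1],None,fx=4,fy=4,interpolation=cv2.INTER_CUBIC)
b=cv2.resize(q[195:250,270:420,::-1],None,fx=4,fy=4,interpolation=cv2.INTER_CUBIC)
cv2.imwrite('pics/s4.png',np.vstack([a,b]))
E
```

```text
clock: 7.43
tool_pos: [0.4615, -0.002, 0.0313]
ee_rot: [0.629, 0.777, 0.001, 0.002]
contact_force: [0.7, 0.5, -2.8]
width: 0.0258
grasp_force: 30.0
clock: 7.85
tool_pos: [0.36, -0.124, 0.0283]
ee_rot: [0.43, 0.903, 0.0, -0.0]
contact_force: [-0.3, 0.1, -3.1]
width: 0.026
grasp_force: 30.0
clock: 8.18
tool_pos: [0.3615, -0.1227, 0.0287]
ee_rot: [0.432, 0.902, 0.0, -0.0]
contact_force: [-0.6, -0.4, -3.4]
width: 0.0259
grasp_force: 30.0
[ 0.36152623 -0.12267459  0.02867434] 128.8277574454058
```

View pics/s4.png

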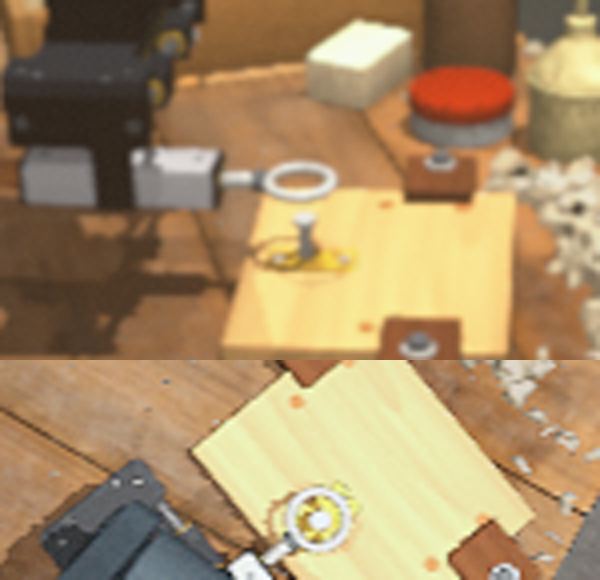

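The ring at (318,518) is centred over the stud head at (320,520) in the top view. I'm lowering 35 mm.

```bash
python3 -m pendant '[0,0,0,-0.3,0, 0,0,0,-0.6,0, 0,0,0,-0.9,0, 0,0,0,-1.2,0, 0,0,0,-1.4,0]'; python3 -m pendant '[0,0,0,0,0, 0,0,0,0,0, 0,0,0,0,0]'; python3 - <<'E'
from h import *
p,d=grab("scene");q,e=grab("top")
a=cv2.resize(p[190:280,240:390,::-1],None,fx=4,fy=4,interpolation=cv2.INTER_CUBIC)
b=cv2.resize(q[195:250,270:420,::-1],None,fx=4,fy=4,interpolation=cv2.INTER_CUBIC)
cv2.imwrite('pics/s5.png',np.vstack([a,b]))
E
```

```text
clock: 8.7
tool_pos: [0.3609, -0.1228, -0.0072]
ee_rot: [0.432, 0.902, 0.0, -0.001]
contact_force: [0.4, 0.7, -3.5]
width: 0.0258
grasp_force: 30.0
clock: 8.95
tool_pos: [0.3611, -0.1232, -0.0061]
ee_rot: [0.432, 0.902, 0.0, -0.0]
contact_force: [-0.1, -0.7, -3.3]
width: 0.026
grasp_force: 30.0
```

View pics/s5.png

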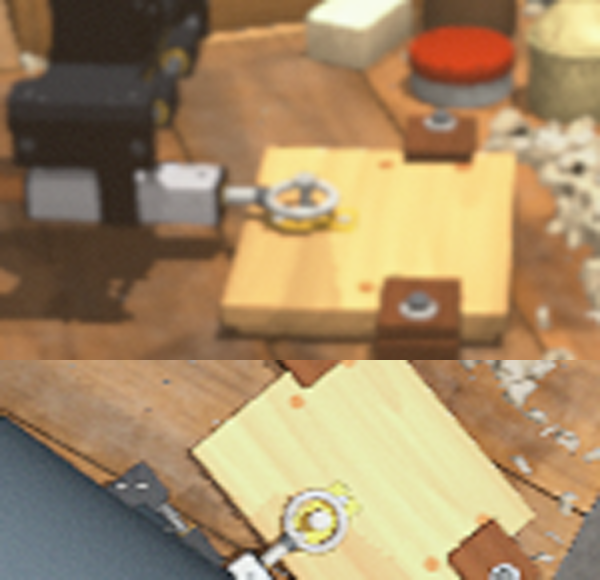

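The ring is down over the stud: the head shows inside it at (303,185) in the scene view and (320,520) in the top view. Next I'll draw out slowly to feel contact.

```bash
python3 -m pendant '[0,-0.05,0.062,0,0, 0,-0.1,0.125,0,0, 0,-0.1,0.125,0,0, 0,-0.1,0.125,0,0]'; python3 -m pendant '[0,-0.05,0.062,0,0, 0,-0.05,0.062,0,0, 0,-0.05,0.062,0,0]'; python3 -m pendant '[0,-0.05,0.062,0,0, 0,-0.05,0.062,0,0, 0,-0.05,0.062,0,0]'; python3 -m pendant '[0,-0.05,0.062,0,0, 0,-0.05,0.062,0,0, 0,-0.05,0.062,0,0]'; python3 -m pendant '[0,-0.05,0.062,0,0, 0,-0.05,0.062,0,0, 0,-0.05,0.062,0,0]'
```

```text
clock: 9.38
tool_pos: [0.3584, -0.1198, -0.0059]
ee_rot: [0.432, 0.902, 0.0, -0.0]
contact_force: [0.9, -0.1, -3.1]
width: 0.0261
grasp_force: 30.0
clock: 9.63
tool_pos: [0.3572, -0.1184, -0.006]
ee_rot: [0.432, 0.902, 0.0, -0.0]
contact_force: [0.7, 0.1, -3.0]
width: 0.0259
grasp_force: 30.0
clock: 9.88
tool_pos: [0.3559, -0.1168, -0.006]
ee_rot: [0.432, 0.902, 0.0, -0.0]
contact_force: [0.5, -0.3, -3.0]
width: 0.0257
grasp_force: 30.0
clock: 10.13
tool_pos: [0.3557, -0.1161, -0.006]
ee_rot: [0.432, 0.902, -0.0, 0.001]
contact_force: [0.8, -1.4, -3.7]
width: 0.026
grasp_force: 30.0
clock: 10.38
tool_pos: [0.3541, -0.1142, -0.006]
ee_rot: [0.432, 0.902, -0.0, 0.001]
contact_force: [1.6, -2.3, -1.8]
width: 0.0257
grasp_force: 30.0
```

Contact felt at about 111 mm from the stud, as expected. Continuing the draw steadily.

```bash
python3 -m pendant '[0,-0.1,0.125,0,0, 0,-0.2,0.25,0,0, 0,-0.3,0.374,0,0, 0,-0.4,0.498,0,0, 0,-0.5,0.623,0,0]'; python3 -m pendant '[0,-0.1,0.125,0,0, 0,-0.2,0.25,0,0, 0,-0.3,0.374,0,0, 0,-0.4,0.498,0,0, 0,-0.4,0.498,0,0]'; python3 -m pendant '[0,0,0,0,0, 0,0,0,0,0, 0,0,0,0,0]'; python3 - <<'E'
from h import *
F=np.array([-.6266,.7793])
f=[];
s=observe();t=s['tool_pos'];print('rod est',(t[:2]-[.4254,-.2035])@F*1e3-111,'lat',(t[:2]-[.4254,-.2035])@[.7793,.6266]*1e3,'F',-s['contact_force'][:2]@F,s['qpos'])
E
```

```text
clock: 10.8
tool_pos: [0.3426, -0.0992, -0.0059]
ee_rot: [0.432, 0.902, -0.0, 0.002]
contact_force: [3.0, -5.9, -4.2]
width: 0.026
grasp_force: 30.0
clock: 11.22
tool_pos: [0.3338, -0.0875, -0.006]
ee_rot: [0.433, 0.902, -0.0, 0.003]
contact_force: [5.1, -7.5, -4.4]
width: 0.0258
grasp_force: 30.0
clock: 11.47
tool_pos: [0.3345, -0.0882, -0.006]
ee_rot: [0.433, 0.901, -0.001, 0.004]
contact_force: [3.9, -7.6, -5.2]
width: 0.0256
grasp_force: 30.0
rod est 35.78718198597315 lat 1.4312720682746314 F 8.360488681357246 [-5.84449848e-01  6.57017057e-01  2.28499491e+00  1.75313741e-04
  1.91553166e-01 -1.26025437e+00]
```

```bash
python3 -m pendant '[0,-0.09,0.09,0,0, 0,-0.18,0.18,0,0, 0,-0.28,0.272,0,0, 0,-0.28,0.272,0,0, 0,-0.28,0.272,0,0]'; python3 -m pendant '[0,0,0,0,0, 0,0,0,0,0]'; python3 - <<'E'
from h import *
F=np.array([-.6266,.7793]);f=[]
for i in range(6):
  p,d=grab("scene");s=observe();f.append(-s['contact_force'][:2]@F)
t=s['tool_pos'];print('rod est',(t[:2]-[.4254,-.2035])@F*1e3-111,'lat',(t[:2]-[.4254,-.2035])@[.7793,.6266]*1e3,'F',np.mean(f),f,s['qpos'][4],s['clock'])
cv2.imwrite('pics/s6.png',cv2.resize(p[200:270,220:340,::-1],None,fx=6,fy=6,interpolation=cv2.INTER_CUBIC))
E
```

```text
clock: 11.88
tool_pos: [0.3291, -0.0824, -0.006]
ee_rot: [0.432, 0.902, -0.001, 0.006]
contact_force: [6.2, -8.1, -4.9]
width: 0.0257
grasp_force: 30.0
clock: 12.05
tool_pos: [0.3292, -0.0825, -0.006]
ee_rot: [0.432, 0.902, -0.001, 0.006]
contact_force: [5.3, -9.1, -4.8]
width: 0.0259
grasp_force: 30.0
rod est 43.5599718667454 lat 0.8845492109202906 F 9.91460577674942 [np.float64(10.892037123707473), np.float64(8.629458248832364), np.float64(9.742112447199034), np.float64(10.10393776667415), np.float64(9.961918079060558), np.float64(10.15817099502294)] 0.16446216011018047 12.35
```

View pics/s6.png

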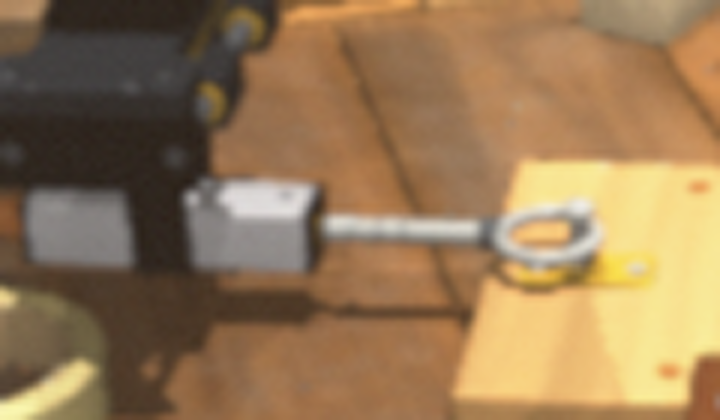

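The ring's far side is against the stud at (580,215). The rod is well out from the mouth at (320,227), and no broad black mark shows clearly yet. Next I'll measure rod length and the brightness along it.

```bash
python3 - <<'E'
from h import *
p=np.load('pics/scene.npz')['p']
S=lambda x,y:("scene",x/6+220-.417,y/6+200-.417)
m=onz(*S(322,228),.0375);r=onz(*S(549,236),.0375);print(m,r,np.linalg.norm((r-m)[:2])*1e3-44)
for v in range(235,242): print(v,p[v,268:306].mean(1).astype(int))
F=np.array([-.6266,.7793]);print((onz(*S(549,236),.0375)[:2]-[.4254,-.2035])@F)
E
```

```text
[ 0.36591494 -0.124112    0.0375    ] [ 0.41979088 -0.19181791  0.0375    ] 42.52576220037527
235 [215 202 158  87  54  71 110 141 145 146 146 143 144 143 140 137 138 138
 131 128 116 106 107 112 114 118 122 122 119 121 126 125 125 123 124 142
 177 205]
236 [179 165 126  72  65 102 153 193 201 200 195 188 184 184 175 172 180 180
 173 162 161 154 152 155 155 155 151 149 149 151 152 142 124 119 126 164
 198 203]
237 [151 145 115  67  68 107 162 201 206 203 198 199 203 203 195 194 206 206
 195 192 200 203 204 205 205 205 203 202 205 205 201 174 131 118 137 175
 197 181]
238 [146 143 118  68  61  94 139 168 173 169 165 172 179 177 172 173 183 187
 179 177 188 194 196 196 196 199 199 202 201 203 199 169 123 115 146 182
 186 172]
239 [143 142 118  71  56  76 105 124 129 126 125 132 134 135 129 128 138 141
 135 134 141 146 147 147 149 152 154 155 159 160 157 136 103 107 152 189
 190 179]
240 [143 140 118  71  50  65  88 106 110 111 113 119 119 116 113 114 118 117
 114 111 113 113 112 109 105 109 112 117 118 119 118 105  83  90 136 182
 200 196]
241 [141 138 115  73  50  62  87 103 106 108 115 121 123 123 122 125 127 128
 122 121 119 116 113 101  89  96 104 106 110 112 112 104  92  90 114 153
 185 200]
0.012618523980847238
```

```bash
python3 -m pendant '[0,-0.06,0.06,0,0, 0,-0.12,0.12,0,0, 0,-0.12,0.12,0,0, 0,-0.12,0.12,0,0]'; python3 -m pendant '[0,0,0,0,0, 0,0,0,0,0]'; python3 - <<'E'
from h import *
F=np.array([-.6266,.7793]);f=[];I=0
for i in range(8):
  p,d=grab("scene");I=I+p.astype(float)/8;s=observe();f.append(-s['contact_force'][:2]@F)
t=s['tool_pos'];print('rod est',(t[:2]-[.4254,-.2035])@F*1e3-111,'lat',(t[:2]-[.4254,-.2035])@[.7793,.6266]*1e3,'F',np.mean(f),s['clock'])
for v in range(235,241): print(v,I[v,262:306].mean(1).astype(int))
E
```

```text
clock: 12.68
tool_pos: [0.3269, -0.0799, -0.006]
ee_rot: [0.432, 0.902, -0.001, 0.007]
contact_force: [5.6, -8.8, -5.2]
width: 0.026
grasp_force: 30.0
clock: 12.85
tool_pos: [0.3269, -0.0799, -0.006]
ee_rot: [0.432, 0.902, -0.001, 0.007]
contact_force: [6.8, -8.9, -5.1]
width: 0.0255
grasp_force: 30.0
rod est 46.99603268364234 lat 0.6838735315585978 F 11.207986624939375 13.25
235 [214 215 216 216 217 212 180 114  62  64  81  96 123 142 147 147 141 136
 140 143 140 137 138 137 132 126 116 104 106 111 113 116 123 124 118 120
 125 125 125 123 123 141 176 204]
236 [176 176 177 178 179 176 148  92  56  64  74  99 155 194 203 201 183 171
 180 182 174 172 180 181 170 162 160 154 151 154 154 154 154 153 150 151
 152 141 125 119 126 164 199 203]
237 [149 149 149 150 151 149 128  85  57  57  64 102 162 202 210 205 190 188
 202 204 196 195 206 208 196 191 201 204 204 205 205 205 205 205 204 206
 202 174 131 119 137 176 196 181]
238 [145 145 145 145 145 143 123  84  55  52  56  89 138 170 175 170 164 171
 180 181 173 172 184 187 179 178 190 194 196 197 198 198 200 201 202 202
 199 170 124 116 146 181 185 171]
239 [143 143 143 143 144 141 122  84  53  50  54  73 106 127 131 129 128 132
 136 135 129 129 139 141 135 134 143 147 148 149 151 153 156 157 158 160
 158 137 103 106 151 190 189 179]
240 [141 141 141 141 142 140 126  91  56  53  66  79  96 108 112 116 119 118
 115 115 115 116 119 119 115 112 114 115 113 107 106 111 115 117 119 120
 119 105  84  91 138 183 202 199]
```

```bash
python3 - <<'E'
from h import *
z=np.load('pics/scene.npz');P=cloud("scene",z['d']);F=np.array([-.6266,.7793]);L=np.array([.7793,.6266])
q=P.reshape(-1,3);a=(q[:,:2]-[.4254,-.2035])@F*1e3;l=(q[:,:2]-[.4254,-.2035])@L*1e3
k=(abs(l)<9)
for lo,hi in((-8,-2),(20,30),(30,40),(60,80),(80,95),(105,120),(120,135),(180,205)):
    w=q[k&(a>lo)&(a<hi)&(q[:,2]>.02)&(q[:,2]<.07)][:,2]*1e3
    if len(w):print(lo,hi,len(w),np.percentile(w,[20,50,80,95]).round(1))
E
```

```text
-8 -2 30 [28.1 41.3 49.6 52.9]
20 30 21 [24.8 26.8 41.4 42.6]
30 40 33 [25.9 41.  43.8 45.8]
60 80 35 [39.8 41.9 43.4 44.7]
80 95 26 [39.  41.8 43.  44.3]
105 120 32 [49.8 52.  52.8 53.3]
120 135 29 [51.  51.7 53.  53.8]
180 205 27 [39.5 51.2 52.7 53. ]
```

```bash
python3 -c "
from bench import manip;print(manip.job_done())"
```

```text
the job is handed in; nothing more can be done
None
```

I handed the job in with the ring hooked on the stud and the balance held level and clear of the bench, drawn about 46 mm (about 11 N); the first grasp closed on air above the tube, because the real fingertips sit about 36 mm above the reported TCP, so I corrected for that using the cameras.

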